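Push a flange through the pass gap of a size gate

TASK

Three flat steel stops on the desk form a size gate with two gaps. Using the fingertips, push the steel flange along the desk and through the wider gap from the side where it stands, without picking it up and without forcing it against the stops, until all of it lies beyond the stops, behind that gap and no more than a flange's width past it. Leave it lying flat there, and leave the bushing, the hexagonal stand-off and the knob where they are.

Things in the scene. Friction and masses are not known exactly. Their poses are not given: they have to be found in the camera images.
- flange_part: turned steel flange, loose, 0.13 to 0.21 kg, lying flat: a round disc 58 mm in diameter at the foot with a 33 mm hub in the middle, 30 mm high in all. Push it at the rim of the disc, within 8 mm of the desk. Origin: centre of its underside, on the desk (z = 0); its z axis points up
- middle_stop: middle one of three fixed steel stops: block 40 mm long (its x), 30 wide (y), 24 high, two screw heads 4 mm high on top, upright corners rounded to 8 mm. Origin: centre of its underside, on the desk. Its x axis is the way through the gaps: the flange starts 150-200 mm on the -x side and ends on the +x side. The other two stops stand in line, centres 90 mm to its +y and -y, all parallel
- slim_stop: slimmest of the three stops, fixed to the desk, at one end of the row (either end): 40 mm long (x), 24 mm wide (y), 24 mm high, otherwise like the middle one. The gap between it and the middle stop is the wider one, 63 mm. Origin: centre of its underside
- broad_stop: broadest of the three stops, fixed to the desk, at the other end of the row: 40 mm long (x), 44 mm wide (y), 24 mm high, otherwise like the middle one. The gap between it and the middle stop is only 53 mm, too narrow for the flange. Origin: centre of its underside
- bushing_a: bystander: brass bushing, loose, 34 mm in diameter, 26 mm high, on the flange's side of the gate, at one end of the row. Origin: centre of its underside
- hex_standoff: bystander: upright hexagonal brass stand-off, loose, 16 x 19 mm, 52 mm high, beside the far end of the passage. Origin: centre of its underside
- knurl_knob: bystander: round steel knob, loose, 36 mm in diameter, 22 mm high, beyond the other end of the row of stops. Origin: centre of its underside
Things that resemble listed ones, but are neither listed nor needed, are in the scene too. Leave any green look-alike of the flange_part alone. What is shaped like the middle_stop but orange is not meant.

How it is judged:
By the outcome, as a careful person would: the job done as asked, in the order asked, and still so for the second after the job is handed in, with the robot touching nothing.
It also fails if it takes over 64 s, if anything falls off the work surface, if the arm or the gripper's body presses on something with over 40 N, if the wrist force passes 120 N, or if a joint passes its speed limit or range.

ROBOT

A 6-joint arm with a two-finger parallel gripper is mounted at the origin on a cart in front of the work surface, level with it; the furniture and walls round the work are solid. World frame = base frame: x ahead of the robot, y to its left, z up, the work surface at z = 0. Lengths are in mm, angles in rad, forces in N, time in s.
With the tool pointing down it reaches from about 350 to 775 mm from the base axis. Payload 7.3 kg.
Tool frame: the origin (TCP) lies at the very end of the fingers, on their centre line; the grasp point (between the pads) lies bot.grip_point_offset behind it (bot.grip_point_offset is the distance from the TCP to the grasp point, in mm); z points along the fingers, y is the line along which they close (so a half turn about z gives the same grasp; the last joint's range is limited). The gripper opens to 92 mm and grips with 3 to 60 N. Pads are 19 mm wide; open, the fingers measure 130 mm over their backs; the gripper's body (75 mm by 190 mm) begins 47 mm behind the grasp point.
Start: joints at [-1.331, 0.342, 1.524, -0, 1.275, -0.146], TCP at [197.582, -486.424, 202.541] pointing down, gripper open.
Joint ranges: [-2.53, 2.53], [-0.77, 2.02], [0.04, 2.7], [-1, 4.14], [0.28, 2.66], [-3.11, 3.11]. Speed limits (rad/s): [2.57, 2.57, 3.14, 3.14, 3.14, 3.14].

INTERFACE

Orientations are given as [roll, pitch, yaw] about the fixed x, y, z axes, in that order (R = Rz(yaw) Ry(pitch) Rx(roll)).
In Python, from plant import bot gives the robot as it stands. The module is installed in compiled form; this text tells all that it offers.
- The arm moves only by the tool carry_out, never from a script. Its argument "plan" is a list of rows, each an object of numbers: "tx", "ty", "tz": the shift along the world's x, y, z in mm; "rx", "ry", "rz": the turn, a rotation vector about the world's x, y, z in rad. A call has 1 to 12 rows; each row shifts and turns the commanded pose from where the row before left it; what a row does not reach is not made up. A row lasts 1/10 s, in which the tool goes at most 50 mm and 8.59 degrees, less where a joint would pass 70% of its speed; a pose out of reach is approached as far as the arm can. A call with a gripper value outside its range is refused whole. "gripper" is the closure, from 0 (fully open) to 1 (shut), set as the call begins (left out, the last holds). The fingers move at their own pace and stop on an object; the grip force is fixed at half the most. Time passes only in rows, so rows that do not move let the fingers close. It gives the time, the measured TCP pose, the force, the opening and the grip force at its end, in the units of the state.
- bot.get_obs(): the state, without advancing time (a new reading comes with each control period).
- bot.capture(name): name is "scene" or "top" or "wrist"; returns the picture (384x512x3 uint8, red, green, blue); there is no depth.
- bot.camera_model(name): a dict with "camera_matrix" (3x3 intrinsics, pixels), "R" (3x3) and "t" (3): a world point X has camera coordinates R X + t. Camera axes: x right, y down, z forward; pixel columns grow to the right and rows downward; lengths in mm; the calibration is good to about 2 mm. A picture is of the moment at which its call begins: read the wrist's pose just before it. camera_model takes no time and is no camera call; for the wrist camera it gives the pose at the moment of the call.
- bot.close_job(): hands the job in; it is judged then, once.
The state is a dict: "time": time; "joint_positions": joint angles; "dq": joint speeds; "tau": joint torques, N m; "tool_pos": TCP position; "tcp_rot": TCP orientation; "contact_force": force on the tool from outside, world axes, zero at the start; "moment": the same for the moment, N m; "grip_width": finger opening in mm; "finger_force": force on a finger pad.
Only numpy, scipy, OpenCV 4.12 (cv2) and the standard library are available. Lean on these libraries where they do the work, as an engineer would, in place of code of your own. Each camera call takes 0.05 s, during which the arm holds its last target. There are 200 camera calls.

## Working session

There is one attempt and no reset: what is moved stays moved. The work goes in short steps, Python scripts to look and compute and a tool call to move; the robot and the scene stay as the last step left them, time stands still between calls to the robot, and variables do not carry over. Pictures are saved under pics/ and viewed, at most 10 in all, crops included, and the job is handed in when it is done.

Besides the shell and the picture viewer there is one more tool, called after ">>>" by a JSON object that holds its "op" and its "data", one argument or row to a line. carry_out: Moves the arm, as the interface text tells. Its arguments: {"type":"object","properties":{"plan":{"type":"array"},"gripper":{"type":"number"}},"required":["plan"]}

```bash
mkdir -p pics; python3 - <<'E'
from plant import bot
import cv2,numpy as np
for n in("scene","top"):
    im=bot.capture(n); cv2.imwrite(f"pics/{n}0.png",im[:,:,::-1])
    m=bot.camera_model(n); print(n,np.round(m["camera_matrix"],1).tolist(),np.round(-m["R"].T@m["t"]).tolist(),np.round(m["R"],2).tolist())
o=bot.get_obs();print(o["time"],o["tcp_rot"],o["contact_force"],bot.grip_point_offset)
E
```

```text
scene [[393.6, 0.0, 254.7], [0.0, 393.6, 198.1], [0.0, 0.0, 1.0]] [196.0, 813.0, 488.0] [[-0.89, -0.46, -0.01], [-0.23, 0.48, -0.85], [0.39, -0.75, -0.53]]
top [[421.1, 0.0, 259.1], [0.0, 421.1, 195.0], [0.0, 0.0, 1.0]] [458.0, 170.0, 940.0] [[0.03, -1.0, 0.02], [-1.0, -0.03, -0.07], [0.07, -0.01, -1.0]]
0.1 [-3.14028802e+00 -1.79818805e-04  3.85833913e-01] [ 0.60883004 -0.01899892 -0.48819625] 18.8
```

View pics/top0.png

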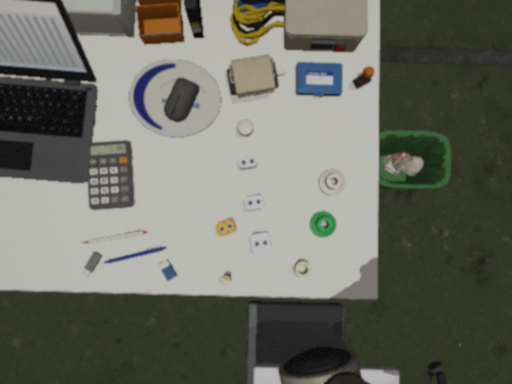

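View pics/scene0.png

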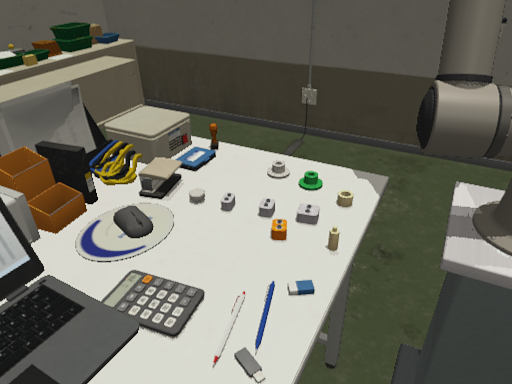

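The top view shows these candidates:
- **Flange:** the grey disc at (332,182) fits. The green look-alike at (322,223) doesn't.
- **Stops:** the grey blocks at (247,162), (254,202) and (261,243). The orange one at (226,227) isn't meant.
- **Other parts:** knob at (245,128), bushing at (303,268), stand-off probably at (226,279).

I'll measure these and check them in one enlarged crop.

```bash
cat > h.py <<'E'
import numpy as np,cv2
def ray(m,uv,z):
    uv=np.atleast_2d(np.float64(uv)); K,R,t=m["camera_matrix"],np.array(m["R"]),np.array(m["t"])
    d=np.c_[uv,np.ones(len(uv))]@np.linalg.inv(K).T@R; c=-R.T@t
    return c+d*((z-c[2])/d[:,2])[:,None]
def proj(m,X):
    p=np.atleast_2d(X)@np.array(m["R"]).T+np.array(m["t"]); p=p@m["camera_matrix"].T; return p[:,:2]/p[:,2:]
E
python3 - <<'E'
from plant import bot
from h import *
im=cv2.imread("pics/top0.png"); m=bot.camera_model("top")
x0,y0,x1,y1=205,108,365,298
c=im[y0:y1,x0:x1]; cv2.imwrite("pics/crop0.png",cv2.resize(c,None,fx=3,fy=3,interpolation=cv2.INTER_CUBIC))
print(im[130:140,285].mean(0),im[260,285])
bg=cv2.medianBlur(c,61).astype(int); d=np.abs(c.astype(int)-bg).max(2)
mask=(d>14).astype(np.uint8)
cs,_=cv2.findContours(mask,cv2.RETR_EXTERNAL,cv2.CHAIN_APPROX_NONE)
for k in cs:
    if cv2.contourArea(k)<40: continue
    r=cv2.minAreaRect(k); uv=np.array(r[0])+[x0,y0]
    print(np.round(uv,1),np.round(r[1],1),round(r[2]),"z0",np.round(ray(m,uv,0)[0]),"z24",np.round(ray(m,uv,24)[0]))
E
```

```text
[178.5 185.9 185.4] [180 186 186]
[283.2 293.4] [ 19.  156.2] 84 z0 [308.  99.   0.] z24 [312. 100.  24.]
[226.3 277.3] [10.3 14.7] 34 z0 [340. 225.   0.] z24 [343. 224.  24.]
[361.5 269.5] [11.  5.] 90 z0 [365. -74.   0.] z24 [367. -68.  24.]
[301. 267.] [18. 18.] 90 z0 [367.  60.   0.] z24 [369.  63.  24.]
[225.1 226.7] [16.4 21.8] 72 z0 [451. 231.   0.] z24 [452. 230.  24.]
[322.5 223.5] [27. 27.] 90 z0 [464.  14.   0.] z24 [464.  18.  24.]
[334.4 180.4] [8.9 7.1] 68 z0 [562. -11.   0.] z24 [559.  -6.  24.]
[330.7 181.3] [24.5 26.6] 70 z0 [559.  -3.   0.] z24 [557.   2.  24.]
[247.1 166.7] [ 6.4 20.2] 87 z0 [587. 186.   0.] z24 [584. 186.  24.]
[244.5 127.5] [17. 17.] 90 z0 [676. 195.   0.] z24 [671. 194.  24.]
[211.3 117.7] [ 8.5 24.7] 45 z0 [696. 270.   0.] z24 [690. 268.  24.]
```

View pics/crop0.png

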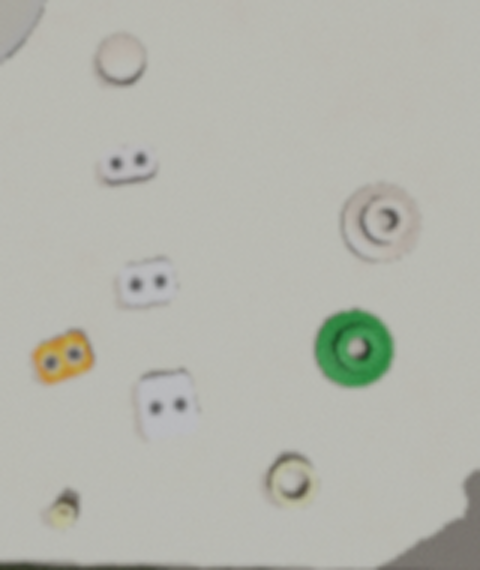

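The crop confirms it. The slim stop is at the top (screws near px (244-252,162)) and the broad one at the bottom, so the wide gap is the upper one. The flange is the steel disc at (332,182). Next I'll fix the gate frame from the screw heads and the flange from its rim.

```bash
python3 - <<'E'
from plant import bot
from h import *
im=cv2.imread("pics/top0.png"); m=bot.camera_model("top"); g=cv2.cvtColor(im,6).astype(float)
def dark(u,v,r=3):
    u,v=round(u),round(v); p=g[v-r:v+r+1,u-r:u+r+1]; w=np.clip(150-p,0,None)
    Y,X=np.mgrid[v-r:v+r+1,u-r:u+r+1]; return [(w*X).sum()/w.sum(),(w*Y).sum()/w.sum()]
C=[]
for n,pp in dict(slim=[(116,163),(140,160)],mid=[(136,285),(161,281)],broad=[(155,408),(180,405)]).items():
    P=np.array([ray(m,dark(205+a/3,108+b/3),28)[0] for a,b in pp]); C.append(P.mean(0)[:2]); print(n,P[:,:2].round(1).tolist(),C[-1].round(1))
C=np.array(C); print("spacing",np.linalg.norm(np.diff(C,axis=0),axis=1))
yv=C[0]-C[2]; yv/=np.linalg.norm(yv); xv=np.array([-yv[1],yv[0]])
gap=C[1]+yv*(15+31.5); print("row",yv,"through",xv,"ang",np.arctan2(xv[1],xv[0]),"gap",gap)
# flange rim
c=im[160:204,310:355]; d=np.abs(c.astype(int)-np.median(c.reshape(-1,3),axis=0)).max(2)
uv=np.array([331.7,182.0])
for z in(0,8): 
    P=ray(m,uv,z)[0][:2]; print("fl z",z,P.round(1),"along",(P-gap)@xv,"lat",(P-gap)@yv)
print("top px radius exp",proj(m,[P[0]+29,P[1],8])-proj(m,[P[0],P[1],8]))
E
```

```text
slim [[593.2, 194.4], [596.7, 176.8]] [595.  185.6]
mid [[505.4, 177.5], [508.4, 159.9]] [506.9 168.7]
broad [[417.2, 160.7], [420.1, 143.2]] [418.7 151.9]
spacing [89.7199469  89.77777555]
row [0.98226036 0.1875222 ] through [-0.1875222   0.98226036] ang 1.7594353136840302 gap [552.53105926 177.41992124]
fl z 0 [557.9  -5.1] along -180.2822697556298 lat -28.928000423385306
fl z 8 [557.1  -3.6] along -178.65637846900728 lat -29.48299462111693
top px radius exp [[  0.19131887 -12.90862327]]
```

Spacing is 89.7 mm against the nominal 90, so the measurement holds. I'll move to a point behind the flange with the fingers nearly closed and square to the push direction (yaw 1.49).

>>> {"op": "carry_out", "data": {
  "plan": [
    {"tx": 29.5, "ty": 35, "tz": -4, "rz": 0.092},
    {"tx": 29.5, "ty": 35, "tz": -4, "rz": 0.092},
    {"tx": 29.5, "ty": 35, "tz": -4, "rz": 0.092},
    {"tx": 29.5, "ty": 35, "tz": -4, "rz": 0.092},
    {"tx": 29.5, "ty": 35, "tz": -4, "rz": 0.092},
    {"tx": 29.5, "ty": 35, "tz": -4, "rz": 0.092},
    {"tx": 29.5, "ty": 35, "tz": -4, "rz": 0.092},
    {"tx": 29.5, "ty": 35, "tz": -4, "rz": 0.092},
    {"tx": 29.5, "ty": 35, "tz": -4, "rz": 0.092},
    {"tx": 29.5, "ty": 35, "tz": -4, "rz": 0.092},
    {"tx": 29.5, "ty": 35, "tz": -4, "rz": 0.092},
    {"tx": 29.5, "ty": 35, "tz": -4, "rz": 0.088}
  ],
  "gripper": 0.85
}}

```text
invalid input at $.plan[0]: expected keys tx, ty, tz, rx, ry, rz
```

>>> {"op": "carry_out", "data": {
  "plan": [
    {"tx": 29.5, "ty": 35, "tz": -4, "rx": 0, "ry": 0, "rz": 0.092},
    {"tx": 29.5, "ty": 35, "tz": -4, "rx": 0, "ry": 0, "rz": 0.092},
    {"tx": 29.5, "ty": 35, "tz": -4, "rx": 0, "ry": 0, "rz": 0.092},
    {"tx": 29.5, "ty": 35, "tz": -4, "rx": 0, "ry": 0, "rz": 0.092},
    {"tx": 29.5, "ty": 35, "tz": -4, "rx": 0, "ry": 0, "rz": 0.092},
    {"tx": 29.5, "ty": 35, "tz": -4, "rx": 0, "ry": 0, "rz": 0.092},
    {"tx": 29.5, "ty": 35, "tz": -4, "rx": 0, "ry": 0, "rz": 0.092},
    {"tx": 29.5, "ty": 35, "tz": -4, "rx": 0, "ry": 0, "rz": 0.092},
    {"tx": 29.5, "ty": 35, "tz": -4, "rx": 0, "ry": 0, "rz": 0.092},
    {"tx": 29.5, "ty": 35, "tz": -4, "rx": 0, "ry": 0, "rz": 0.092},
    {"tx": 29.5, "ty": 35, "tz": -4, "rx": 0, "ry": 0, "rz": 0.092},
    {"tx": 29.5, "ty": 35, "tz": -4, "rx": 0, "ry": 0, "rz": 0.088}
  ],
  "gripper": 0.85
}}

```text
time: 1.3
tool_pos: [552.4, -64.7, 154.1]
tcp_rot: [-3.141, 0.0, 1.49]
contact_force: [0.5, -1.0, 0.5]
grip_width: 13.7
finger_force: 0.0
```

```bash
python3 - <<'E'
from plant import bot
from h import *
m=bot.camera_model("wrist"); im=bot.capture("wrist")[:,:,::-1].copy(); cv2.imwrite("pics/w1.png",im)
for X in [(557.5,-4,0),(557.5,-4,8),(552.5,177.4,0),(506.9,168.7,24),(595,185.6,24)]: print(X,proj(m,X).round(0))
E
```

```text
(557.5, -4, 0) [[251. 117.]]
(557.5, -4, 8) [[251. 117.]]
(552.5, 177.4, 0) [[232. -68.]]
(506.9, 168.7, 24) [[182. -67.]]
(595, 185.6, 24) [[275. -99.]]
```

View pics/w1.png

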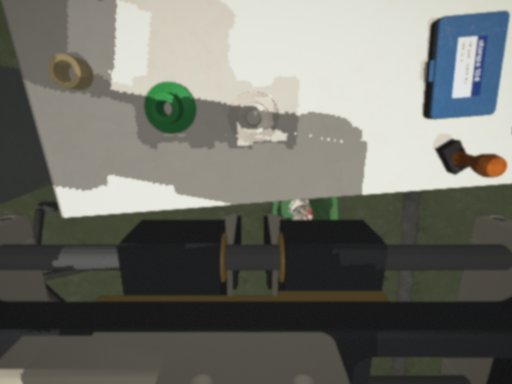

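The wrist view shows the flange at px (254,117), 3 px from the prediction. The desk edge is well behind the fingers. I'll go down.

>>> {"op": "carry_out", "data": {
  "plan": [
    {"tx": 1.5, "ty": 0, "tz": -45, "rx": 0, "ry": 0, "rz": 0},
    {"tx": 0, "ty": 0, "tz": -45, "rx": 0, "ry": 0, "rz": 0},
    {"tx": 0, "ty": 0, "tz": -35, "rx": 0, "ry": 0, "rz": 0},
    {"tx": 0, "ty": 0, "tz": -15, "rx": 0, "ry": 0, "rz": 0},
    {"tx": 0, "ty": 0, "tz": -10, "rx": 0, "ry": 0, "rz": 0},
    {"tx": 0, "ty": 0, "tz": 0, "rx": 0, "ry": 0, "rz": 0}
  ]
}}

```text
time: 1.95
tool_pos: [552.3, -66.3, 3.4]
tcp_rot: [-3.139, -0.0, 1.486]
contact_force: [-0.3, -0.3, 0.3]
grip_width: 13.6
finger_force: 0.0
```

>>> {"op": "carry_out", "data": {
  "plan": [
    {"tx": 1.5, "ty": 6, "tz": 0.5, "rx": 0, "ry": 0, "rz": 0.01},
    {"tx": 0.6, "ty": 8, "tz": 0, "rx": 0, "ry": 0, "rz": 0},
    {"tx": 0.5, "ty": 6, "tz": 0, "rx": 0, "ry": 0, "rz": 0},
    {"tx": 0.5, "ty": 6, "tz": 0, "rx": 0, "ry": 0, "rz": 0},
    {"tx": 0.5, "ty": 6, "tz": 0, "rx": 0, "ry": 0, "rz": 0},
    {"tx": 0.5, "ty": 7, "tz": 0, "rx": 0, "ry": 0, "rz": 0},
    {"tx": 0.5, "ty": 7, "tz": 0, "rx": 0, "ry": 0, "rz": 0},
    {"tx": 0.5, "ty": 7, "tz": 0, "rx": 0, "ry": 0, "rz": 0},
    {"tx": 0.5, "ty": 7, "tz": 0, "rx": 0, "ry": 0, "rz": 0},
    {"tx": 0.5, "ty": 7, "tz": 0, "rx": 0, "ry": 0, "rz": 0},
    {"tx": 0.5, "ty": 4, "tz": 0, "rx": 0, "ry": 0, "rz": 0},
    {"tx": 0, "ty": 0, "tz": 0, "rx": 0, "ry": 0, "rz": 0}
  ]
}}

```text
time: 3.15
tool_pos: [560.0, 5.4, 5.3]
tcp_rot: [3.141, -0.0, 1.496]
contact_force: [-0.4, -1.0, 5.1]
grip_width: 13.7
finger_force: 2.4
```

```bash
python3 - <<'E'
from plant import bot
from h import *
a=bot.capture("top")[:,:,::-1][100:300,200:380]; m=bot.camera_model("wrist"); w=bot.capture("wrist")[:,:,::-1]
p=np.array(bot.get_obs()["tool_pos"]); print(p,proj(m,p+[2.5,37.6,4-p[2]]))
v=np.hstack([cv2.resize(a,(396,440),interpolation=cv2.INTER_CUBIC),cv2.resize(w[0:300,100:400],(400,440)) if 0 else cv2.resize(w[:330,110:400],(387,440))]); cv2.imwrite("pics/v2.png",v)
E
```

```text
[559.96541906   5.27025832   5.26002237] [[250.17004435 159.62051998]]
```

View pics/v2.png

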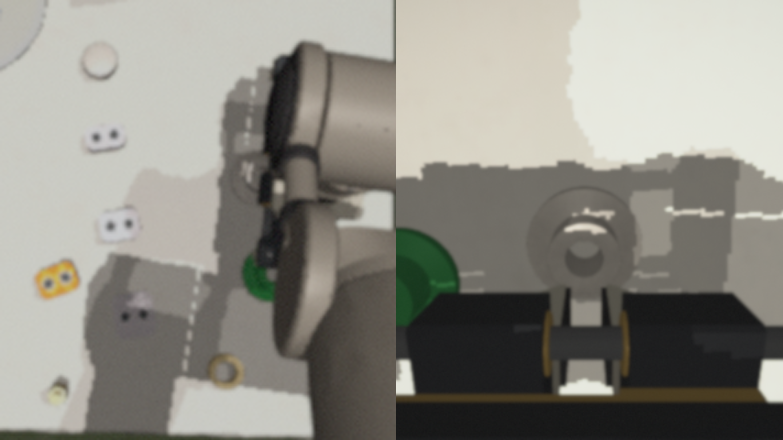

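```bash
python3 - <<'E'
from plant import bot
from h import *
m=bot.camera_model("wrist"); o=bot.get_obs(); print(o["tool_pos"],o["contact_force"],o["moment"],o["tau"])
f=lambda x,y:((x-396)/1.3345+110,y/1.3333)
for z in(0,4,8): print(z,ray(m,[f(582,241),f(582,187),f(528,241),f(636,241)],z).round(1).tolist())
print(ray(m,[f(585,258)],30).round(1))
print(proj(m,o["tool_pos"]))
E
```

```text
[559.96541906   5.27025832   5.26002237] [0.41076791 0.17052132 5.28707504] [ 0.04682844 -0.20340106  0.00375929] [ 1.52957286e-01 -4.79793477e+01 -1.64700276e+01  3.57890327e-02
  1.22225946e-01  5.74602120e-03]
0 [[560.7, 27.2, 0.0], [562.9, 55.3, 0.0], [532.4, 29.3, 0.0], [589.0, 25.0, 0.0]]
4 [[560.8, 28.2, 4.0], [562.9, 55.8, 4.0], [533.1, 30.3, 4.0], [588.5, 26.1, 4.0]]
8 [[560.9, 29.2, 8.0], [563.0, 56.2, 8.0], [533.8, 31.3, 8.0], [588.0, 27.2, 8.0]]
[[562.2  27.   30. ]]
[[250.73002544 212.68043313]]
```

The flange centre is about (561,28.5), only 23 mm ahead of the TCP. That means the fingertips rode up onto the thin rim and are bearing on the hub. I'll lift off, back away and come down lower.

>>> {"op": "carry_out", "data": {
  "plan": [
    {"tx": 0, "ty": 0, "tz": 8, "rx": 0, "ry": 0, "rz": 0},
    {"tx": 0, "ty": -2, "tz": 6, "rx": 0, "ry": 0, "rz": 0},
    {"tx": -1, "ty": -16, "tz": 0, "rx": 0, "ry": 0, "rz": 0},
    {"tx": -1, "ty": -16, "tz": 0, "rx": 0, "ry": 0, "rz": 0},
    {"tx": 0, "ty": 0, "tz": -6, "rx": 0, "ry": 0, "rz": 0},
    {"tx": 0, "ty": 0, "tz": -6, "rx": 0, "ry": 0, "rz": 0},
    {"tx": 0, "ty": 0, "tz": -2, "rx": 0, "ry": 0, "rz": 0},
    {"tx": 0, "ty": 0, "tz": 0, "rx": 0, "ry": 0, "rz": 0}
  ]
}}

```text
time: 4.05
tool_pos: [557.1, -29.1, 4.2]
tcp_rot: [-3.14, -0.0, 1.496]
contact_force: [0.2, -0.3, -0.3]
grip_width: 13.6
finger_force: 0.0
```

>>> {"op": "carry_out", "data": {
  "plan": [
    {"tx": 0, "ty": 0, "tz": -1.2, "rx": 0, "ry": 0, "rz": 0},
    {"tx": 0, "ty": 0, "tz": -1, "rx": 0, "ry": 0, "rz": 0},
    {"tx": 0, "ty": 0, "tz": 0, "rx": 0, "ry": 0, "rz": 0}
  ]
}}

```text
time: 4.35
tool_pos: [557.7, -29.2, 2.8]
tcp_rot: [3.141, -0.0, 1.496]
contact_force: [0.3, -0.2, -0.4]
grip_width: 14.0
finger_force: 0.0
```

>>> {"op": "carry_out", "data": {
  "plan": [
    {"tx": 0, "ty": 0, "tz": -0.8, "rx": 0, "ry": 0, "rz": 0},
    {"tx": 0, "ty": 0, "tz": 0, "rx": 0, "ry": 0, "rz": 0}
  ]
}}

```text
time: 4.55
tool_pos: [557.7, -29.4, 2.0]
tcp_rot: [3.141, 0.0, 1.496]
contact_force: [0.3, -0.4, -0.0]
grip_width: 14.2
finger_force: 0.0
```

>>> {"op": "carry_out", "data": {
  "plan": [
    {"tx": 0, "ty": 6, "tz": 0, "rx": 0, "ry": 0, "rz": 0},
    {"tx": 0.2, "ty": 6, "tz": 0, "rx": 0, "ry": 0, "rz": 0},
    {"tx": 0.3, "ty": 4, "tz": 0, "rx": 0, "ry": 0, "rz": 0},
    {"tx": 0.3, "ty": 4, "tz": 0, "rx": 0, "ry": 0, "rz": 0},
    {"tx": 0.4, "ty": 5, "tz": 0, "rx": 0, "ry": 0, "rz": 0},
    {"tx": 0.4, "ty": 5, "tz": 0, "rx": 0, "ry": 0, "rz": 0},
    {"tx": 0.4, "ty": 5, "tz": 0, "rx": 0, "ry": 0, "rz": 0},
    {"tx": 0.4, "ty": 5, "tz": 0, "rx": 0, "ry": 0, "rz": 0},
    {"tx": 0.4, "ty": 5, "tz": 0, "rx": 0, "ry": 0, "rz": 0}
  ]
}}

```text
time: 5.45
tool_pos: [560.5, 15.9, 2.0]
tcp_rot: [3.141, 0.0, 1.496]
contact_force: [0.6, -0.8, -0.2]
grip_width: 13.9
finger_force: 0.4
```

```bash
cat > look.py <<'E'
from plant import bot
from h import *
import sys
m=bot.camera_model("wrist"); w=bot.capture("wrist")[:,:,::-1].copy()
o=bot.get_obs(); p=np.array(o["tool_pos"]); psi=o["tcp_rot"][2]
np.savez(sys.argv[1]+".npz",K=m["camera_matrix"],R=m["R"],t=m["t"])
f=np.array([np.cos(psi),np.sin(psi),0]); g=p*[1,1,0]+f*37.6+[0,0,4]
print(p,o["contact_force"],"pred centre",g.round(1),proj(m,g).round(1))
cv2.imwrite(sys.argv[1]+".png",cv2.resize(w[:300,80:430],None,fx=2,fy=2,interpolation=cv2.INTER_CUBIC))
E
python3 look.py pics/w3
```

```text
[560.53571902  16.64217723   2.05805339] [-0.8279653   0.89773301 -0.16173157] pred centre [563.3  54.1   4. ] [[250.5 159.5]]
```

View pics/w3.png

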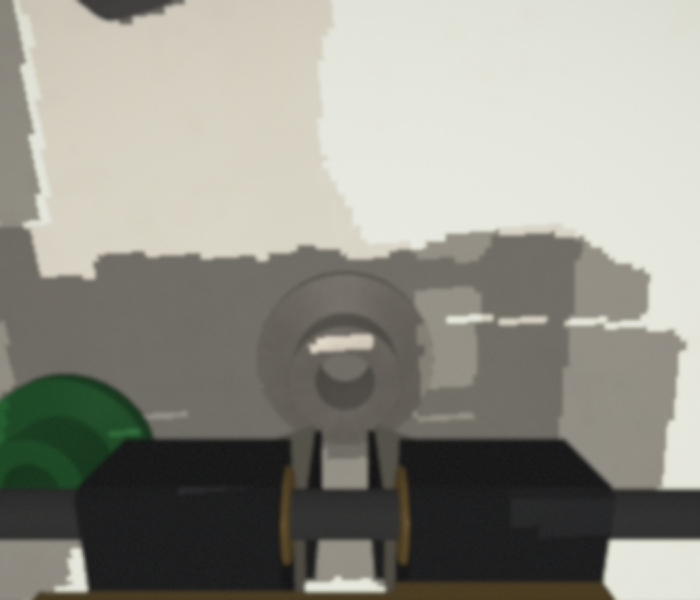

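```bash
python3 - <<'E'
from h import *
d=np.load("pics/w3.npz"); m=dict(camera_matrix=d["K"],R=d["R"],t=d["t"])
f=lambda x,y:(x/2+80,y/2)
for z in(0,5): print(z,ray(m,[f(345,358),f(345,272),f(257,358),f(434,358)],z).round(1).tolist())
print("hub top",ray(m,[f(346,368)],30).round(1))
print("tip corners",[(proj(m,[560.5+a,16.6+b,2])[0]-[80,0])*[2,2] for a,b in((0,0),(-7,9.5),(7,9.5),(-26,9.5))])
E
```

```text
0 [[563.6, 39.7, 0.0], [565.8, 69.0, 0.0], [533.4, 42.0, 0.0], [594.1, 37.4, 0.0]]
5 [[563.7, 41.0, 5.0], [565.8, 69.4, 5.0], [534.3, 43.2, 5.0], [593.4, 38.8, 5.0]]
hub top [[564.1  44.4  30. ]]
tip corners [array([341.21677903, 423.53617257]), array([319.06057568, 399.42798213]), array([359.22210158, 396.54692127]), array([264.73749171, 403.32494838])]
```

```bash
python3 - <<'E'
from h import *
d=np.load("pics/w3.npz"); m=dict(camera_matrix=d["K"],R=d["R"],t=d["t"])
print("cam",(-d["R"].T@d["t"]).round(1), d["R"].round(2).tolist())
im=cv2.imread("pics/w3.png")[250:500,220:480]; im=cv2.resize(im,None,fx=3,fy=2.3)
g=np.clip(im.astype(float)*1.8,0,255).astype(np.uint8)
for a,b,z,c in((0,0,2,(0,0,255)),(-7,9.5,2,(0,255,0)),(7,9.5,2,(0,255,0)),(-7,-9.5,2,(255,0,0)),(7,-9.5,2,(255,0,0)),(-7,0,21,(0,255,255)),(7,0,21,(0,255,255))):
    q=(proj(m,[560.5+a+.075*b,16.6+b,z])[0]-[80,0])*2; q=((q-[220,250])*[3,2.3]).astype(int); cv2.circle(g,tuple(int(i) for i in q),5,c,2)
cv2.imwrite("pics/t3.png",g)
E
```

```text
cam [566.7  87.1 185.5] [[1.0, -0.08, 0.0], [-0.07, -0.96, 0.27], [-0.02, -0.27, -0.96]]
```

View pics/t3.png

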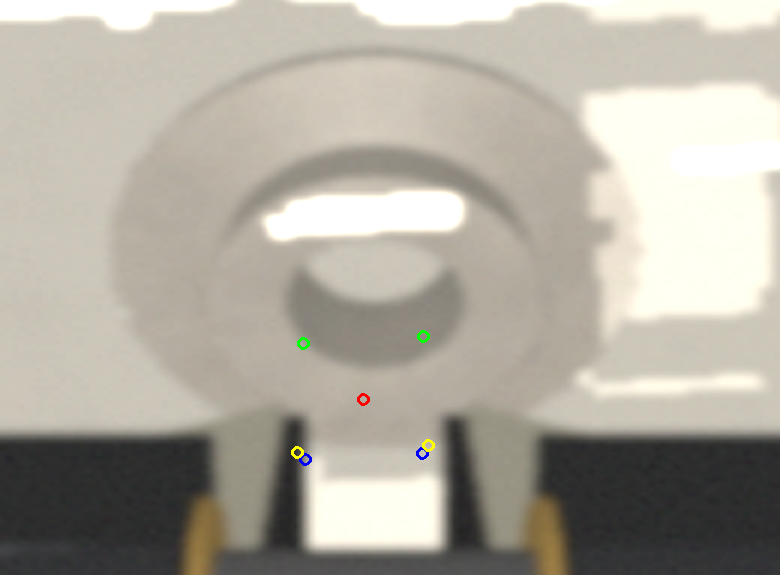

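The flange centre is about (563.7,40.5), on course and pushed at the rim, with no vertical load now. The effective TCP-to-centre distance is about 25 mm. I'll continue to the gate axis.

>>> {"op": "carry_out", "data": {
  "plan": [
    {"tx": 0.3, "ty": 5, "tz": 0, "rx": 0, "ry": 0, "rz": 0},
    {"tx": 0.3, "ty": 6, "tz": 0, "rx": 0, "ry": 0, "rz": 0},
    {"tx": 0.4, "ty": 6, "tz": 0, "rx": 0, "ry": 0, "rz": 0},
    {"tx": 0.4, "ty": 6, "tz": 0, "rx": 0, "ry": 0, "rz": 0},
    {"tx": 0.4, "ty": 6, "tz": 0, "rx": 0, "ry": 0, "rz": 0},
    {"tx": 0.4, "ty": 6, "tz": 0, "rx": 0, "ry": 0, "rz": 0},
    {"tx": 0.4, "ty": 6, "tz": 0, "rx": 0, "ry": 0, "rz": 0},
    {"tx": 0.4, "ty": 6, "tz": 0, "rx": 0, "ry": 0, "rz": 0},
    {"tx": 0.4, "ty": 6, "tz": 0, "rx": 0, "ry": 0, "rz": 0},
    {"tx": 0.3, "ty": 5, "tz": 0, "rx": 0, "ry": 0, "rz": 0},
    {"tx": 0, "ty": 0, "tz": 0, "rx": 0, "ry": 0, "rz": 0}
  ]
}}

```text
time: 6.6
tool_pos: [564.2, 74.4, 2.0]
tcp_rot: [3.142, -0.0, 1.496]
contact_force: [-0.2, -0.5, -0.3]
grip_width: 13.8
finger_force: 0.0
```

>>> {"op": "carry_out", "data": {
  "plan": [
    {"tx": 0, "ty": -10, "tz": 0, "rx": 0, "ry": 0, "rz": 0},
    {"tx": 4, "ty": -14, "tz": 0, "rx": 0, "ry": 0, "rz": 0.06},
    {"tx": 5, "ty": -14, "tz": 0, "rx": 0, "ry": 0, "rz": 0.1},
    {"tx": 5, "ty": -12, "tz": 0, "rx": 0, "ry": 0, "rz": 0.1},
    {"tx": 5, "ty": -10, "tz": 0, "rx": 0, "ry": 0, "rz": 0},
    {"tx": 0, "ty": 0, "tz": 0, "rx": 0, "ry": 0, "rz": 0}
  ]
}}

```text
time: 7.2
tool_pos: [583.9, 11.8, 2.1]
tcp_rot: [3.141, 0.0, 1.751]
contact_force: [0.9, -0.4, 0.0]
grip_width: 13.7
finger_force: 0.0
```

```bash
python3 - <<'E'
from plant import bot
from h import *
m=bot.camera_model("wrist"); w=bot.capture("wrist")[:,:,::-1].copy(); t=bot.capture("top")[:,:,::-1].copy(); mt=bot.camera_model("top")
o=bot.get_obs(); print(o["tool_pos"],o["tcp_rot"])
np.savez("pics/v4.npz",K=m["camera_matrix"],R=m["R"],t=m["t"])
for X in [(566.6,100,4)]: print(proj(m,X),proj(mt,X))
a=cv2.resize(t[130:250,220:340],(400,400),interpolation=cv2.INTER_CUBIC)
b=cv2.resize(w[:320,90:410],(400,400),interpolation=cv2.INTER_CUBIC)
cv2.imwrite("pics/v4.png",np.hstack([a,b]))
E
```

```text
[582.99121197  13.30875521   1.92795264] [-3.14138299e+00 -2.70327112e-04  1.75301430e+00]
[[249.02307224  75.73975496]] [[285.27460676 176.63438021]]
```

View pics/v4.png

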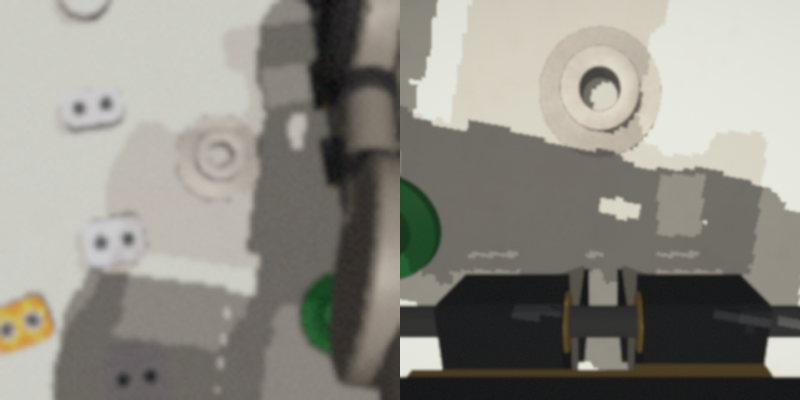

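```bash
python3 - <<'E'
from plant import bot
from h import *
d=np.load("pics/v4.npz"); m=dict(camera_matrix=d["K"],R=d["R"],t=d["t"]); mt=bot.camera_model("top")
gap=np.array([552.5,177.4]); xv=np.array([-.1875,.9823]); yv=np.array([.9823,.1875])
for n,P in(("top",ray(mt,[(285.4,177.1)],6)[0]),("wr",ray(m,[(250.4,69.9)],6)[0]),("wr hub",ray(m,[((599.5-400)*.8+90,88*.8)],30)[0]),("tcp",np.array([583.5,12.5,2]))):
    q=P[:2]-gap; print(n,P.round(1),"along",round(q@xv,1),"lat",round(q@yv,1))
E
```

```text
top [565.3  99.8   6. ] along -78.6 lat -1.9
wr [566.9 103.2   6. ] along -75.6 lat 0.2
wr hub [567.1 100.   30. ] along -78.7 lat -0.1
tcp [583.5  12.5   2. ] along -167.8 lat -0.5
```

>>> {"op": "carry_out", "data": {
  "plan": [
    {"tx": -2.25, "ty": 11.8, "tz": 0, "rx": 0, "ry": 0, "rz": 0.006},
    {"tx": -2.25, "ty": 11.8, "tz": 0, "rx": 0, "ry": 0, "rz": 0},
    {"tx": -2.25, "ty": 11.8, "tz": 0, "rx": 0, "ry": 0, "rz": 0},
    {"tx": -2.25, "ty": 11.8, "tz": 0, "rx": 0, "ry": 0, "rz": 0},
    {"tx": -0.94, "ty": 4.9, "tz": 0, "rx": 0, "ry": 0, "rz": 0},
    {"tx": -0.94, "ty": 4.9, "tz": 0, "rx": 0, "ry": 0, "rz": 0},
    {"tx": -0.94, "ty": 4.9, "tz": 0, "rx": 0, "ry": 0, "rz": 0},
    {"tx": -0.94, "ty": 4.9, "tz": 0, "rx": 0, "ry": 0, "rz": 0},
    {"tx": -0.94, "ty": 4.9, "tz": 0, "rx": 0, "ry": 0, "rz": 0},
    {"tx": -0.94, "ty": 4.9, "tz": 0, "rx": 0, "ry": 0, "rz": 0},
    {"tx": -0.94, "ty": 4.9, "tz": 0, "rx": 0, "ry": 0, "rz": 0},
    {"tx": 0, "ty": 0, "tz": 0, "rx": 0, "ry": 0, "rz": 0}
  ]
}}

```text
time: 8.5
tool_pos: [567.4, 95.7, 2.0]
tcp_rot: [3.142, -0.0, 1.762]
contact_force: [0.8, 0.4, 0.3]
grip_width: 13.9
finger_force: 0.0
```

```bash
python3 look.py pics/w5
```

```text
[567.46942366  95.4751272    2.01589588] [-0.47525391  0.01709113 -0.84385971] pred centre [560.3 132.4   4. ] [[251.  160.7]]
```

View pics/w5.png

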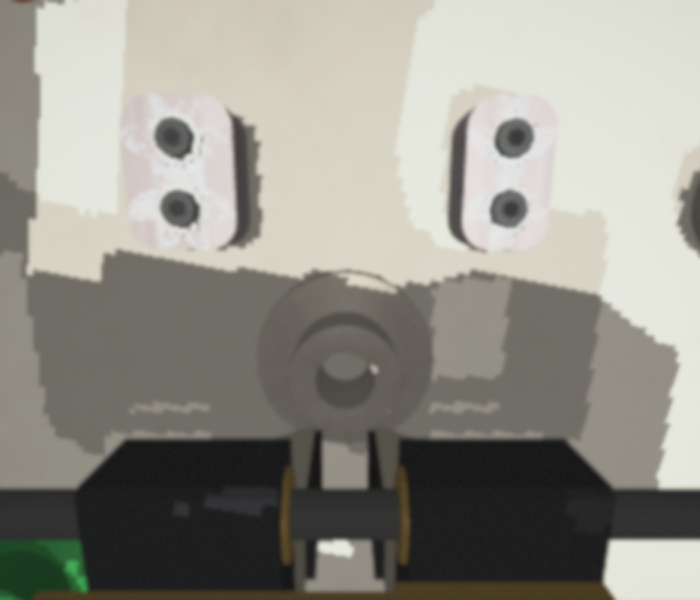

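The wrist view shows the flange at (345,358) touching the fingers, with the gap ahead. The screw heads are at (174,137), (180,209) and (514,137), (510,209). I'll compute the lateral offset from this one view.

```bash
python3 - <<'E'
from h import *
d=np.load("pics/w5.npz"); m=dict(camera_matrix=d["K"],R=d["R"],t=d["t"])
f=lambda x,y:(x/2+80,y/2)
M=ray(m,[f(174,137),f(180,209)],28)[:,:2]; S=ray(m,[f(514,137),f(510,209)],28)[:,:2]
cm,cs=M.mean(0),S.mean(0); print(cm,cs,np.linalg.norm(cs-cm))
for v in(M[0]-M[1],S[0]-S[1]): print("dir",np.linalg.norm(v),np.arctan2(v[1],v[0]))
yv=(cs-cm)/np.linalg.norm(cs-cm); xv=np.array([-yv[1],yv[0]]); gap=cm+46.5*yv
print("gap",gap,"ang",np.arctan2(xv[1],xv[0]))
L=ray(m,[f(257,358),f(433,358)],8)[:,:2].mean(0); F=ray(m,[f(345,271)],4)[0,:2]
H=ray(m,[f(345.5,382)],30)[0,:2]; T=np.array([567.4,95.6])
for n,P in(("sides",L),("front",F),("hub",H),("tcp",T)): print(n,P.round(1),"along",(P-gap)@xv,"lat",(P-gap)@yv)
E
```

```text
[508.57874972 167.75641253] [596.61320784 184.80945555] 89.67090996105068
dir 18.21074500776609 1.7696175931628173
dir 18.22165134107299 1.78444293925167
gap [554.23014664 176.59948662] ang 1.7621353342645487
sides [563.5 121.3] along -56.067297323276804 lat -1.4658470920365827
front [558.1 148.7] along -28.09990044865578 lat -1.471642859708244
hub [563.8 119.7] along -57.67521773898891 lat -1.3748574030387732
tcp [567.4  95.6] along -82.0258430750303 lat -2.4744571604524133
```

The flange sits 1.4 mm to one side with 2.5 mm clearance. Its pixel position relative to the fingers is the same as in the previous picture, so it follows the fingers. I'll push slightly obliquely for 20 mm to centre it, then go straight.

>>> {"op": "carry_out", "data": {
  "plan": [
    {"tx": -0.6, "ty": 5, "tz": 0, "rx": 0, "ry": 0, "rz": 0},
    {"tx": -0.6, "ty": 5, "tz": 0, "rx": 0, "ry": 0, "rz": 0},
    {"tx": -0.6, "ty": 5, "tz": 0, "rx": 0, "ry": 0, "rz": 0},
    {"tx": -0.6, "ty": 5, "tz": 0, "rx": 0, "ry": 0, "rz": 0},
    {"tx": -0.95, "ty": 4.9, "tz": 0, "rx": 0, "ry": 0, "rz": 0},
    {"tx": -0.95, "ty": 4.9, "tz": 0, "rx": 0, "ry": 0, "rz": 0},
    {"tx": 0, "ty": 0, "tz": 0, "rx": 0, "ry": 0, "rz": 0}
  ]
}}

```text
time: 9.25
tool_pos: [563.1, 125.7, 2.0]
tcp_rot: [3.142, -0.0, 1.763]
contact_force: [-0.1, 0.1, -0.3]
grip_width: 14.0
finger_force: 0.0
```

```bash
python3 look.py pics/w6; python3 - <<'E'
from h import *
d=np.load("pics/w6.npz"); m=dict(camera_matrix=d["K"],R=d["R"],t=d["t"])
g=cv2.imread("pics/w6.png",0)
# compare flange patch with w5 (shift) and refine screws
a=cv2.imread("pics/w5.png",0); r=cv2.matchTemplate(g[330:460,270:430],a[350:420,310:385],cv2.TM_CCOEFF_NORMED); print("shift",np.array(cv2.minMaxLoc(r)[3])-[40,20],r.max())
gap=np.array([554.23,176.6]);xv=np.array([-.1902,.9817]);yv=np.array([.9817,.1902])
for s in([505.2,176.7],[508.6,158.8]): pass
cs,cm=np.array([596.6,184.8]),np.array([508.6,167.8])
for c in(cm,cs):
  for s in(9.1,-9.1):
    q=(proj(m,[*(c+s*xv),28])[0]-[80,0])*2; u,v=q.round().astype(int); R=22
    p=g[max(v-R,0):v+R,u-R:u+R].astype(float); w=np.clip(110-p,0,None); Y,X=np.mgrid[max(v-R,0):max(v-R,0)+p.shape[0],u-R:u+R]
    print("screw pred",q.round(1),"seen",((w*X).sum()/w.sum()).round(1),((w*Y).sum()/w.sum()).round(1))
E
```

```text
[563.12047334 125.37835384   2.01814371] [-0.09762374  0.13120627 -0.11592253] pred centre [556.  162.3   4. ] [[251.  160.7]]
shift [ 1 -1] 0.88091147
screw pred [178.2 253.9] seen 177.7 254.6
screw pred [183.3 318.6] seen 181.9 318.4
screw pred [500.7 254.1] seen 501.0 254.5
screw pred [495.9 318.8] seen 495.1 315.5
```

The screw heads appear where predicted and the flange is centred to within about 0.5 mm. I'll go straight through.

>>> {"op": "carry_out", "data": {
  "plan": [
    {"tx": -0.95, "ty": 4.9, "tz": 0, "rx": 0, "ry": 0, "rz": 0},
    {"tx": -0.95, "ty": 4.9, "tz": 0, "rx": 0, "ry": 0, "rz": 0},
    {"tx": -0.95, "ty": 4.9, "tz": 0, "rx": 0, "ry": 0, "rz": 0},
    {"tx": -0.95, "ty": 4.9, "tz": 0, "rx": 0, "ry": 0, "rz": 0},
    {"tx": -0.95, "ty": 4.9, "tz": 0, "rx": 0, "ry": 0, "rz": 0},
    {"tx": -0.95, "ty": 4.9, "tz": 0, "rx": 0, "ry": 0, "rz": 0}
  ]
}}

```text
time: 9.9
tool_pos: [557.5, 154.8, 2.1]
tcp_rot: [3.141, 0.0, 1.762]
contact_force: [-0.5, -1.4, 0.6]
grip_width: 13.6
finger_force: 0.4
```

>>> {"op": "carry_out", "data": {
  "plan": [
    {"tx": -0.95, "ty": 4.9, "tz": 0, "rx": 0, "ry": 0, "rz": 0},
    {"tx": -0.95, "ty": 4.9, "tz": 0, "rx": 0, "ry": 0, "rz": 0},
    {"tx": -0.95, "ty": 4.9, "tz": 0, "rx": 0, "ry": 0, "rz": 0},
    {"tx": -0.95, "ty": 4.9, "tz": 0, "rx": 0, "ry": 0, "rz": 0},
    {"tx": -0.95, "ty": 4.9, "tz": 0, "rx": 0, "ry": 0, "rz": 0},
    {"tx": -0.95, "ty": 4.9, "tz": 0, "rx": 0, "ry": 0, "rz": 0}
  ]
}}

```text
time: 10.5
tool_pos: [551.8, 184.1, 2.1]
tcp_rot: [3.141, 0.0, 1.762]
contact_force: [0.5, -0.4, 0.1]
grip_width: 13.6
finger_force: 0.4
```

>>> {"op": "carry_out", "data": {
  "plan": [
    {"tx": -0.95, "ty": 4.9, "tz": 0, "rx": 0, "ry": 0, "rz": 0},
    {"tx": -0.95, "ty": 4.9, "tz": 0, "rx": 0, "ry": 0, "rz": 0},
    {"tx": -0.95, "ty": 4.9, "tz": 0, "rx": 0, "ry": 0, "rz": 0},
    {"tx": -0.95, "ty": 4.9, "tz": 0, "rx": 0, "ry": 0, "rz": 0},
    {"tx": -0.95, "ty": 4.9, "tz": 0, "rx": 0, "ry": 0, "rz": 0},
    {"tx": -0.6, "ty": 3, "tz": 0, "rx": 0, "ry": 0, "rz": 0},
    {"tx": 0, "ty": 0, "tz": 0, "rx": 0, "ry": 0, "rz": 0}
  ]
}}

```text
time: 11.2
tool_pos: [546.4, 211.7, 2.0]
tcp_rot: [3.142, -0.0, 1.762]
contact_force: [0.1, -0.1, 0.1]
grip_width: 14.1
finger_force: 0.0
```

>>> {"op": "carry_out", "data": {
  "plan": [
    {"tx": 1.9, "ty": -9.8, "tz": 0, "rx": 0, "ry": 0, "rz": 0},
    {"tx": 3.8, "ty": -19.6, "tz": 0, "rx": 0, "ry": 0, "rz": 0},
    {"tx": 3.8, "ty": -19.6, "tz": 0, "rx": 0, "ry": 0, "rz": 0},
    {"tx": 3.8, "ty": -19.6, "tz": 0, "rx": 0, "ry": 0, "rz": 0},
    {"tx": 3.8, "ty": -19.6, "tz": 0, "rx": 0, "ry": 0, "rz": 0},
    {"tx": 0, "ty": -20, "tz": 30, "rx": 0, "ry": 0, "rz": 0},
    {"tx": 0, "ty": -20, "tz": 40, "rx": 0, "ry": 0, "rz": 0},
    {"tx": 0, "ty": -20, "tz": 40, "rx": 0, "ry": 0, "rz": 0},
    {"tx": 0, "ty": 0, "tz": 0, "rx": 0, "ry": 0, "rz": 0}
  ]
}}

```text
time: 12.1
tool_pos: [567.3, 59.9, 117.7]
tcp_rot: [3.131, 0.003, 1.759]
contact_force: [-0.1, 0.8, -0.5]
grip_width: 13.9
finger_force: 0.0
```

```bash
python3 - <<'E'
from plant import bot
from h import *
t=bot.capture("top")[:,:,::-1].copy(); s=bot.capture("scene")[:,:,::-1]; mt=bot.camera_model("top")
gap=np.array([552.5,177.4]);xv=np.array([-.1875,.9823])
g=gap+61*xv; print(proj(mt,[*g,6]), g, bot.get_obs()["tool_pos"])
cv2.imwrite("pics/v7.png",np.hstack([cv2.resize(t[110:300,200:350],(450,570),interpolation=cv2.INTER_CUBIC),cv2.resize(s[130:330,170:290],(342,570))]))
E
```

```text
[[223.44382212 186.1866431 ]] [541.0625 237.3203] [564.0090875   61.91373739 112.77301218]
```

View pics/v7.png

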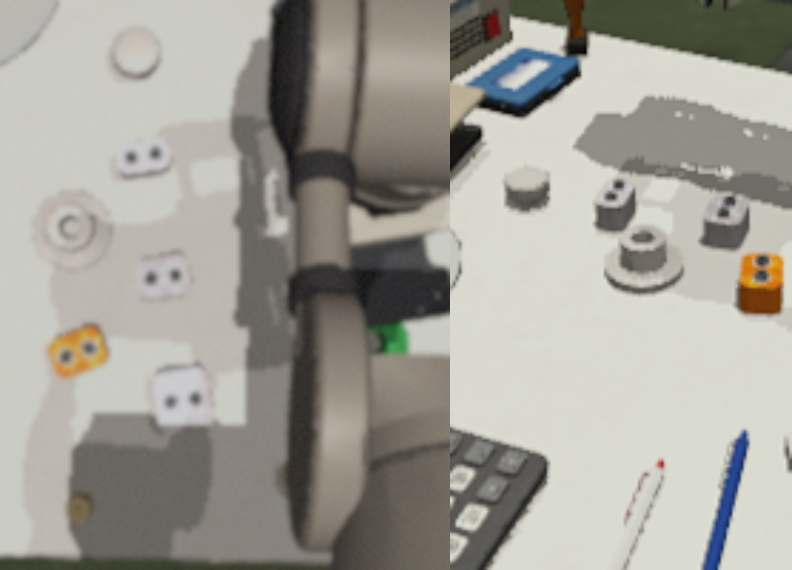

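The flange lies flat behind the wide gap at px (223.7,186.7), against (223.4,186.2) predicted. Its rear edge is about 12 mm past the stops. The knob and stand-off haven't moved; the bushing is hidden by the arm here, but nothing came near it.

```bash
python3 -c "
from plant import bot
print(bot.close_job())"
```

```text
the job is handed in; nothing more can be done
None
```

The job is handed in: the flange was pushed through the wider gap and lies flat about 12 mm past the stops, though on the first push the fingertips briefly rode up onto its rim (about 5 N) before I backed off and pushed lower; knob and stand-off stayed put, and the bushing, hidden in the last picture, was never approached.

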